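Lock a chromatography column with its keyed U-staple

TASK

Take the steel U-staple out of its white rack, pass both legs down astride the column into the two holes of the drilled block below it, and let go so that it rests on the still unaligned column. Only then push the column's lever upright until the staple's key drops into the column's keyway, and leave the staple fully home and standing free, with the jar, the vial and the loose fitting left where they are.

Things in the scene. Friction and masses are not known exactly. Their poses are not given: they have to be found in the camera images.
- holder: Fixed aluminium column holder: base plate 220 x 90 x 6 mm, two saddles 60 mm either side of its middle, 75 mm high, carrying a level steel column. Origin: middle of the underside, on the bench. x runs along the column towards its lever end, y is level and across, z up. Leg tips stand at z = 18 mm when the staple rests on the round of the column, 12 mm when its key is home.
- column_mid (a point): Middle of the column's axis, 71 mm above the holder's origin. Round steel column, 40 mm in diameter, 190 mm long along the holder's x; its top is 91 mm above the bench. Its middle 70 mm has one keyway, 8 mm wide, 7 mm deep, running along x, in line with the lever: it faces up when the lever is upright.
- block_top (a point): Point 46 mm above the holder's origin, at the height of the top face of the drilled block (70 mm along x, 72 across, holes at its middle) under the column. Two upright holes at y = -24.5 and +24.5, 8 mm wide, 40 mm deep. The block does not move but is clamped up to 14 mm either way along x from here, unreported: feel for it. Legs beside the holes stop on this face.
- lever_tip (a point): Centre of the 16 mm steel ball at the tip of the column's lever, a radial pin 10 mm thick, 85 mm along the holder's x; ball 85 mm from the column's axis. Pushed along its arc it turns the column stiffly (0.05 N m friction, stays where left). Starts leaning 0.65 to 0.95 rad to the holder's +y; upright at holder y = 0. Once the key has dropped in it stops firmly within about 12 degrees of upright.
- staple: Keyed U-staple, 110 to 180 g, same after a half turn about z. Two steel legs 6 mm thick, round tips, at y = -24.5 and +24.5 mm. Origin midway between the leg tips, z up to the grip. Crown z = 79 to 87 mm, 10 mm along x, 55 along y; under it a key 6.8 mm wide in y, 10 long in x, down to z = 73. Starts upright, legs loose in the rack, tips 5 mm above the bench. In place its x lies along the column.
- staple_grip (a point): Middle of the staple's grey plastic grip, 102 mm above the leg tips: a flat tab 12 mm thick along the staple's x, 30 mm wide along y, from z = 87 to 117 mm, standing on the crown. Pinch it from above across its x faces.
- rack: White plastic parking rack fixed to the bench, 45 x 80 mm, 55 mm high, origin at the middle of the underside, z up; two loose holes 9 mm wide, 50 mm deep, at y = -24.5 and +24.5 mm hold the staple's legs at the start. It stands at one of two places, swapped with the jar.
- jar: Bystander: clear glass jar with blue cap, 64 mm in diameter, 85 mm high, origin under its middle. Leave alone.
- vial: Bystander: amber glass vial with white cap, 28 mm in diameter, 50 mm high, origin under its middle. Leave alone.
- fitting: Bystander: loose steel ring fitting lying flat, 32 mm in diameter, 12 mm high, origin under its middle. Leave alone.
Mind the look-alikes: they are no part of the job. Of the things that look like the staple, the middle-sized one is meant.

How it is judged (in metres and radians):
On the way:
1. both legs stand in the holes astride the column, the staple let go and resting on the round of the column, not yet keyed (x of staple in the frame of holder between -0.02 and 0.02 m and y of staple in the frame of holder between -0.004 and 0.004 m and angle between staple's own z axis and vertical below 0.17 rad and z of staple in the frame of holder between 0.0152 and 0.0215 m and contact force between staple and the fingers below 0.1 N and y of lever_tip in the frame of holder above 0.025 m), for 0.3 s.
At the end, for the whole second after the job is handed in: The staple stands still, legs in both holes: tips under 14 mm above the holder's underside, within 4 mm of the column's mid-plane and 20 mm of the holder's origin along it, tilted under 0.17 rad, turned under 0.2 rad from the column; lever tip within 24 mm of upright (x of staple in the frame of holder between -0.02 and 0.02 m and y of staple in the frame of holder between -0.004 and 0.004 m and angle between staple's own z axis and vertical below 0.17 rad and z of staple in the frame of holder below 0.014 m and angle between the x axis of staple and the x axis of holder, either way round below 0.2 rad and y of lever_tip in the frame of holder between -0.024 and 0.024 m and linear speed of staple below 0.02 m/s and angular speed of staple below 0.2 rad/s); the robot touches nothing.
It fails at once if the jar is moved by more than 20 mm (distance of jar from where it was at the start of the episode above 0.02 m).
It fails at once if the vial is moved by more than 20 mm (distance of vial from where it was at the start of the episode above 0.02 m).
It fails at once if the fitting is moved by more than 20 mm (distance of fitting from where it was at the start of the episode above 0.02 m).
It also fails if it takes over 72 s, if anything falls off the work surface, if the arm or the gripper's body presses on something with over 40 N, if the wrist force passes 120 N, or if a joint passes its speed limit or range.

ROBOT

A 7-joint arm with a two-finger parallel gripper is mounted at the origin on the work surface. World frame = base frame: x ahead of the robot, y to its left, z up, the work surface at z = 0. Lengths are in mm, angles in rad, forces in N, time in s.
With the tool pointing down it reaches from about 400 to 875 mm from the base axis. Payload 19.3 kg.
Tool frame: the origin (TCP) lies midway between the tips of the shut fingers; the grasp point (between the pads) lies 19 mm behind it; z points along the fingers, y is the line along which they close (so a half turn about z gives the same grasp; the last joint's range is limited). The gripper opens to 85 mm and grips with 20 to 120 N. Pads are 22 mm wide; open, the fingers measure 114 mm over their backs; the gripper's body (76 mm by 85 mm) begins 54 mm behind the grasp point. The pads swing forward as they close: fully open they stand 13 mm farther back than shut.
Start: joints at [-1.317, 0.521, -0.036, 1.599, 0.021, 1.021, -0.113], TCP at [198.876, 592.506, 231.291] pointing down, gripper open.
Joint ranges: [-2.91, 2.91], [-0.3, 2.13], [-1.5, 1.42], [0.17, 2.43], [-1.26, 4.41], [0.16, 1.93], [-2.52, 2.52]. Speed limits (rad/s): [1.89, 1.89, 2.39, 2.39, 3.01, 3.01, 3.01].

INTERFACE

Orientations are given as [roll, pitch, yaw] about the fixed x, y, z axes, in that order (R = Rz(yaw) Ry(pitch) Rx(roll)).
In Python, from bench import status, imaging, order, regions_of gives the robot as it stands.
- The arm moves only by the shell command python3 -m handwheel 'ROWS'. ROWS is JSON, one flat list of numbers, 7 for each row, row after row: the turn, a rotation vector about the tool's x, y, z in rad, then the shift along the tool's x, y, z in m, then the finger opening in m, from 0 to 0.0854. In form: [ax, ay, az, x, y, z, hand, ax, ay, az, x, y, z, hand, ...]. A call has 1 to 12 rows; each row shifts and turns the commanded pose from where the row before left it, along the tool's axes as they then stand; what a row does not reach is not made up. A row lasts 1/12 s, in which the tool goes at most 41.7 mm and 7.16 degrees, less where a joint would pass 70% of its speed; a pose out of reach is approached as far as the arm can. A call is refused whole if a number of a shift passes 0.0417 or a number of a turn 0.125, either way. A call with a gripper value outside its range is refused whole. The fingers move at their own pace and stop on an object; the grip force is fixed at half the most. Time passes only in rows, so rows that do not move let the fingers close. It gives the time, the measured TCP pose, the force, the opening and the grip force at its end, in the units of the state.
- status.state(): the state, without advancing time (a new reading comes with each control period).
- imaging.get_image(name): name is "scene" or "top" or "wrist"; returns a dict with "pixels" (400x640x3 uint8, blue, green, red), "camera_matrix" (3x3 intrinsics, pixels), "R" (3x3) and "t" (3): a world point X has camera coordinates R X + t; the wrist camera has in their place "tool_from_camera" (4x4, takes a point from camera to tool coordinates, whose origin is the TCP and whose axes are the flange's). Camera axes: x right, y down, z forward; pixel columns grow to the right and rows downward; lengths in mm; the calibration is good to about 2 mm. A picture is of the moment at which its call begins: read the wrist's pose just before it. There is no depth.
- order.sign_off(): hands the job in; it is judged then, once.
Trained networks look in a picture, given as the dict that the camera call returned (one of the last four; its "shot" number tells which), for a name from the list of things; names that differ only in an ending like _2 or _b are one class to them, and where a whole thing is asked for, a point or a joint stands for the part that bears it (a point fixed in the world has none). Each returns a list of dicts, best first, with "confidence" (0 to 1); they miss things now and then, are a little off and sometimes report something else, mostly with a low value. They report only what shows in the picture. A call takes as long as a camera call. They do not tell look-alikes from the thing itself.
- regions_of(picture, label): "region" (400x640 bool, what is visible of it) and "uv" ([column, row] in pixels, amid what is visible of it).
The state is a dict: "t": time; "qpos": joint angles; "dq": joint speeds; "joint_torque": joint torques, N m; "eef_pos": TCP position; "tool_rot": TCP orientation; "wrist_force": force on the tool from outside, world axes, zero at the start; "wrist_torque": the same for the moment, N m; "grip_width": finger opening in mm; "finger_force": force on a finger pad.
Only numpy, scipy, OpenCV 4.12 (cv2) and the standard library are available. Lean on these libraries where they do the work, as an engineer would, in place of code of your own. Each camera call takes 0.05 s, during which the arm holds its last target. There are 200 camera calls.

## Working session

There is one attempt and no reset: what is moved stays moved. The work goes in short steps, Python scripts to look and compute and a shell command to move; the robot and the scene stay as the last step left them, time stands still between calls to the robot, and variables do not carry over. Pictures are saved under pics/ and viewed, at most 10 in all, crops included, and the job is handed in when it is done.

```bash
ls; mkdir -p pics; cat > h.py <<'E'
import numpy as np, cv2
from bench import status, imaging, order, regions_of
def ray(p,uv):
    K=p["camera_matrix"];R=np.array(p["R"]);t=np.array(p["t"])
    d=R.T@np.linalg.solve(np.array(K),[uv[0],uv[1],1.]);return -R.T@t,d
def atz(p,uv,z):
    c,d=ray(p,uv);return c+d*(z-c[2])/d[2]
def proj(p,X):
    x=np.array(p["camera_matrix"])@(np.array(p["R"])@np.array(X,float)+np.array(p["t"]));return x[:2]/x[2]
def tri(ps,uvs):
    A=np.zeros((3,3));b=np.zeros(3)
    for p,u in zip(ps,uvs):
        c,d=ray(p,u);d=d/np.linalg.norm(d);M=np.eye(3)-np.outer(d,d);A+=M;b+=M@c
    return np.linalg.solve(A,b)
E
python3 - <<'E'
from h import *
S=imaging.get_image("scene");T=imaging.get_image("top")
for n,p in (("scene",S),("top",T)):
    cv2.imwrite(f"pics/{n}1.png",p["pixels"]); print(n,-np.array(p["R"]).T@np.array(p["t"]), p["camera_matrix"][0][0])
    for l in ["staple","rack","holder","lever_tip","jar","vial","fitting","staple_grip","column_mid"]:
        try:
            for r in regions_of(p,l):
                print(n,l,np.round(r["confidence"],2),np.round(r["uv"]),cv2.boundingRect(r["region"].astype(np.uint8)))
        except Exception as e: print(l,e)
print(status.state())
E
```

```text
pics
scene [1101.25324841 -491.02626378  735.35644936] 475.45882713784255
scene staple 0.88 [205. 204.] (195, 183, 23, 60)
scene staple 0.85 [211. 250.] (199, 237, 25, 35)
scene staple 0.74 [172. 286.] (164, 279, 20, 30)
scene rack 0.88 [217. 280.] (191, 257, 48, 44)
scene holder 0.8 [381. 209.] (339, 143, 92, 103)
scene lever_tip 0.64 [388. 191.] (348, 144, 75, 71)
scene jar 0.92 [318. 287.] (300, 263, 34, 53)
scene vial 0.86 [282. 240.] (274, 231, 14, 25)
scene fitting 0.62 [346. 294.] (344, 286, 15, 15)
scene fitting 0.16 [211. 252.] (199, 238, 26, 35)
scene staple_grip 0.9 [173. 288.] (163, 279, 28, 33)
scene staple_grip 0.84 [214. 249.] (199, 238, 25, 35)
scene staple_grip 0.56 [205. 206.] (197, 185, 20, 57)
scene staple_grip 0.28 [217. 277.] (191, 257, 48, 44)
scene column_mid 0.86 [379. 205.] (339, 144, 91, 100)
scene column_mid 0.65 [282. 241.] (274, 231, 15, 24)
top [ 327.15682775  -55.91221178 1080.16882267] 427.6670448733524
top staple 0.78 [393. 272.] (384, 255, 16, 33)
top staple 0.5 [412. 222.] (406, 211, 11, 21)
top rack 0.95 [402. 223.] (390, 205, 33, 37)
top holder 0
[... 337 characters left out ...]
: 1.0, 'qpos': array([-1.31720613,  0.52138855, -0.03631366,  1.59951036,  0.02121107,
        1.02109232, -0.11281544]), 'dq': array([ 0.00097763,  0.00056451,  0.00056605, -0.00189066, -0.00152392,
        0.00125045,  0.00021249]), 'joint_torque': array([ 1.16787032e-03, -9.26863217e+01,  1.97960727e+00, -3.70249128e+01,
        1.81504281e-02,  1.80073523e-03, -4.55481029e-05]), 'eef_pos': array([198.86678725, 592.50658183, 231.29405003]), 'tool_rot': array([-3.14157932e+00,  2.94880538e-06,  2.81776191e+00]), 'wrist_force': array([ 0.10270518, -0.04747042,  0.07940242]), 'wrist_torque': array([-0.01459008,  0.01522626, -0.0423385 ]), 'finger_force': 0.0, 'grip_width': 85.44124169688558}
```

```bash
python3 - <<'E'
import cv2
a=cv2.imread("pics/scene1.png");b=cv2.imread("pics/top1.png")
cv2.imwrite("pics/c1.png",cv2.resize(a[130:330,150:440],(783,540),interpolation=cv2.INTER_CUBIC))
cv2.imwrite("pics/c2.png",cv2.resize(b[130:310,170:430],(780,540),interpolation=cv2.INTER_CUBIC))
E
```

```text
(no output)
```

View pics/c1.png

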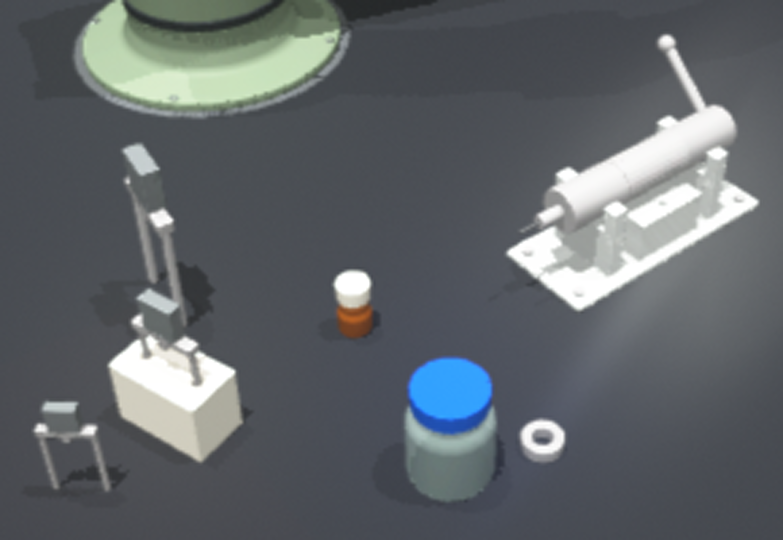

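View pics/c2.png

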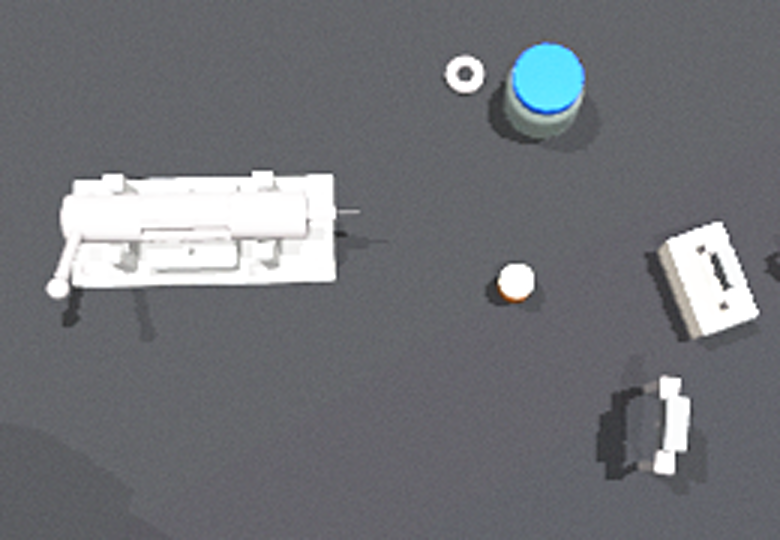

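The candidates in the scene picture are the tall staple at (205,204), the one in the rack at (211,250) and the small one at (172,286). The rack one is middle-sized and stands in the white rack, so it is the one meant, and this enlarged crop confirms it. In the top view the holder is at (236,207) with the lever ball at (189,226), the rack at (405,223) and the jar at (350,158).

```bash
python3 - <<'E'
from h import *
S=imaging.get_image("scene");T=imaging.get_image("top")
c=lambda x,y:(170+x/3,130+y/3)
s=lambda x,y:(150+x/2.7,130+y/2.7)
for n,u,z in [("plate a",c(75,180),6),("b",c(333,175),6),("c",c(335,282),6),("d",c(75,287),6),("rack a",c(660,246),55),("b",c(718,223),55),("c",c(757,314),55),("d",c(700,335),55),
 ("grip",c(720,268),122),("vial",c(516,282),50),("jar",c(548,78),85),("fit",c(465,74),12),("tall",c(676,425),150),("small",c(775,265),60)]:
    print(n,np.round(atz(T,u,z)))
B=tri([S,T],[s(667,43),c(58,288)]);print("ball",B,proj(S,B),proj(T,B),s(667,43),c(58,288))
print("small",tri([S,T],[s(61,405),c(775,265)]))
print("tall grip top",tri([S,T],[s(141,158),c(676,425)]))
print("grip top scene",atz(S,s(160,302),115), "slot hole", atz(S,s(663,203),46))
W=imaging.get_image("wrist");print(W["tool_from_camera"],W["camera_matrix"])
E
```

```text
plate a [545. 258.   6.]
b [553.  37.   6.]
c [461.  33.   6.]
d [453. 252.   6.]
rack a [ 488. -233.   55.]
b [ 507. -280.   55.]
c [ 433. -310.   55.]
d [ 416. -264.   55.]
grip [ 461. -266.  122.]
vial [ 457. -117.   50.]
jar [ 618. -140.   85.]
fit [642. -75.  12.]
tall [ 343. -226.  150.]
small [ 473. -324.   60.]
ball [438.03729557 229.07948065 129.24633744] [397.02795328 145.92826521] [189.32530044 225.99403821] (397.037037037037, 145.92592592592592) (189.33333333333334, 226.0)
small [ 466.05118993 -339.66712758   63.00053793]
tall grip top [ 343.15392628 -225.98636858  149.81351101]
grip top scene [ 457.61148768 -272.00212542  115.        ] slot hole [528.86022206 149.02581744  46.        ]
[[ 6.86939880e-04 -9.45241231e-01 -3.26371788e-01  8.42018119e+01]
 [ 9.99998685e-01  1.12876448e-03 -1.16436459e-03 -4.35224742e-02]
 [ 1.46900230e-03 -3.26370559e-01  9.45240763e-01 -1.41944771e+02]
 [ 0.00000000e+00  0.00000000e+00  0.00000000e+00  1.00000000e+00]] [[279.65029992   0.         319.68670711]
 [  0.         279.65029992 200.76237809]
 [  0.           0.           1.        ]]
```

```bash
python3 -m handwheel '[0,0,0,-0.0304,-0.0231,0,0.05,0,0,0,-0.0304,-0.0231,0,0.05,0,0,0,-0.0304,-0.0231,0,0.05,0,0,0,-0.0304,-0.0231,0,0.05,0,0,0,-0.0304,-0.0231,0,0.05,0,0,0,-0.0304,-0.0231,0,0.05,0,0,0,-0.0304,-0.0231,0,0.05,0,0,0,-0.0304,-0.0231,0,0.05,0,0,0,-0.0304,-0.0231,0,0.05,0,0,0,-0.0304,-0.0231,0,0.05,0,0,0,-0.0304,-0.0231,0,0.05,0,0,0,-0.0304,-0.0231,0,0.05]' && python3 -m handwheel '[0,0,0,-0.0304,-0.0231,0,0.05,0,0,0,-0.0304,-0.0231,0,0.05,0,0,0.12,0,0,0,0.05,0,0,0.12,0,0,0,0.05,0,0,0.12,0,0,0,0.05,0,0,0.12,0,0,0,0.05,0,0,0.12,0,0,0,0.05,0,0,0.12,0,0,0,0.05,0,0,0.12,0,0,0,0.05,0,0,0.12,0,0,0,0.05,0,0,0.12,0,0,0,0.05,0,0,0.12,0,0,0,0.05]' && python3 -m handwheel '[0,0,0.12,0,0,0,0.05,0,0,0.12,0,0,0,0.05,0,0,0.12,0,0,0,0.05,0,0,0.12,0,0,0,0.05,0,0,0.12,0,0,0,0.05,0,0,0.12,0,0,0,0.05,0,0,0.12,0,0,0,0.05,0,0,0.12,0,0,0,0.05,0,0,0.12,0,0,0,0.05,0,0,0.12,0,0,0,0.05,0,0,0.12,0,0,0,0.05,0,0,0.12,0,0,0,0.05]'; python3 -c "
from bench import status;print(status.state()['qpos'])"
```

```text
t: 2.15
eef_pos: [457.3, 211.9, 231.6]
tool_rot: [3.141, 0.0, 2.818]
wrist_force: [0.4, 1.7, 0.2]
grip_width: 49.9
finger_force: 0.0
t: 3.15
eef_pos: [499.5, 150.5, 231.4]
tool_rot: [3.141, -0.0, 1.612]
wrist_force: [0.3, -0.6, 0.5]
grip_width: 50.0
finger_force: 0.0
t: 4.15
eef_pos: [499.5, 150.6, 231.4]
tool_rot: [-3.141, -0.0, 0.172]
wrist_force: [-0.6, 0.7, 1.1]
grip_width: 50.0
finger_force: 0.0
[-0.95860715  0.45386729  0.75629039  1.89745887 -0.38227181  0.9389925
 -1.42112198]
```

```bash
cat >> h.py <<'E'
from scipy.spatial.transform import Rotation as Ro
def wrist():
    s=status.state();p=dict(imaging.get_image("wrist"));M=np.array(p["tool_from_camera"])
    Rt=Ro.from_euler("xyz",s["tool_rot"]).as_matrix();Rc=Rt@M[:3,:3];o=Rt@M[:3,3]+np.array(s["eef_pos"])
    p2=dict(p);p2["R"]=Rc.T;p2["t"]=-Rc.T@o;return p,p2
E
python3 - <<'E'
from h import *
p,q=wrist();cv2.imwrite("pics/w1.png",p["pixels"]);np.savez("w1.npz",R=q["R"],t=q["t"],K=q["camera_matrix"])
E
```

```text
(no output)
```

View pics/w1.png

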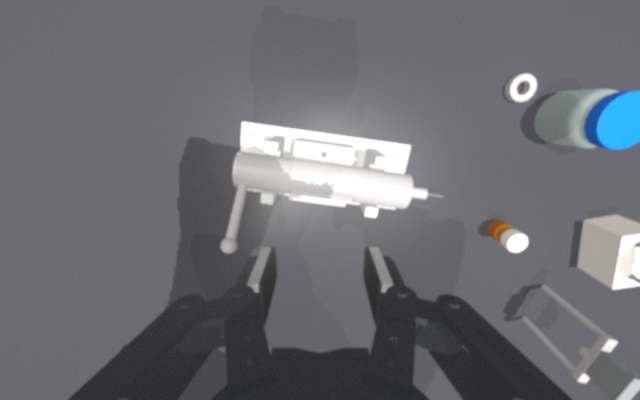

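The wrist view shows the column running from (237,170) to (410,190), the lever ball at (229,244), and the block under it with its far hole visible at (324,154). I'll enlarge it to read the coordinates.

```bash
python3 - <<'E'
import cv2
a=cv2.imread("pics/w1.png")[112:262,220:420]
a=cv2.convertScaleAbs(a,alpha=1.0)
cv2.imwrite("pics/c3.png",cv2.resize(a,(800,600),interpolation=cv2.INTER_CUBIC))
E
```

```text
(no output)
```

View pics/c3.png

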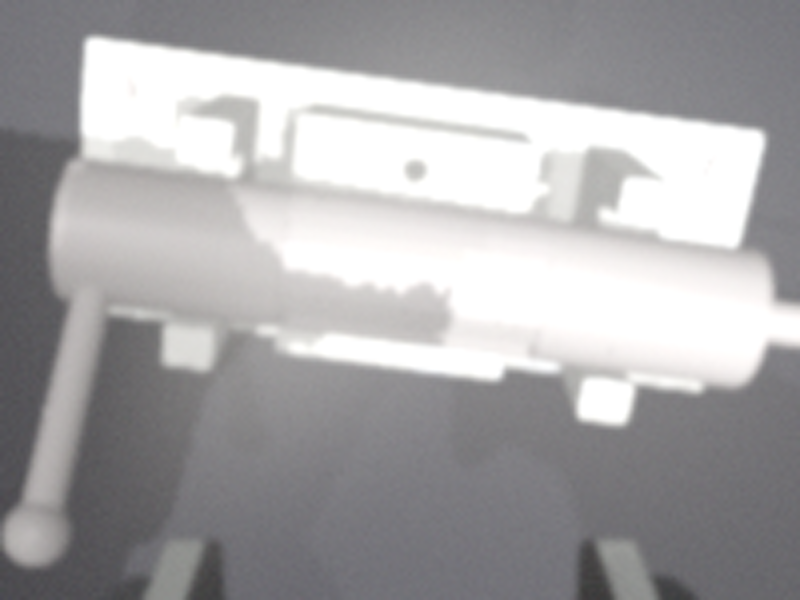

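```bash
cat > fit.py <<'E'
from h import *
from scipy.optimize import least_squares
d=np.load("w1.npz");q=dict(R=d["R"],t=d["t"],camera_matrix=d["K"])
c=lambda x,y:np.array([220+x/4-.375,112+y/4-.375])
TL,TR,H,B=c(88,38),c(763,132),c(415,170),c(36,535)
ce=[c(62,163),c(745,250)],[c(100,306),c(700,384)]
def w(P,X):
    x,y,a=P[:3];return np.array([x+X[0]*np.cos(a)-X[1]*np.sin(a),y+X[0]*np.sin(a)+X[1]*np.cos(a),X[2]])
print(atz(q,TL,6),atz(q,TR,6),atz(q,H,46))
C=-q["R"].T@q["t"]
def dist(P,u):
    # ray distance to axis
    o,dd=ray(q,u);a=np.array([np.cos(P[2]),np.sin(P[2]),0]);n=np.cross(a,dd);n/=np.linalg.norm(n)
    return (o-w(P,[0,0,71]))@n
def f(P,full=False):
    r=[*(proj(q,w(P,[110,-45,6]))-TL),*(proj(q,w(P,[-110,-45,6]))-TR),*(proj(q,w(P,[P[3],-24.5,46]))-H),
    *(proj(q,w(P,[85,85*np.sin(P[4]),71+85*np.cos(P[4])]))-B)]
    r+=[(abs(dist(P,u))-20)/1.2 for e in ce for u in e]
    return np.array(r)
s=least_squares(f,[503,145,1.6,0,.8],loss="soft_l1");print(np.round(s.x,3));print(np.round(f(s.x),2))
E
python3 fit.py
```

```text
[545.38245232 258.27845874   6.        ] [553.59254309  39.77406658   6.        ] [528.59762141 150.7699528   46.        ]
[503.771 147.321   1.609   2.504   0.82 ]
[-0.58  0.55  0.35  0.62 -0.05  0.37  0.04 -0.03 -1.82 -0.8  -0.25 -0.02]
```

```bash
python3 -m handwheel '[0,0,0,-0.01,0.0373,0,0.05,0,0,0,-0.01,0.0373,0,0.05,0,0,0,-0.01,0.0373,0,0.05,0,0,0,-0.01,0.0373,0,0.05,0,0,0,-0.01,0.0373,0,0.05,0,0,0,-0.01,0.0373,0,0.05,0,0,0,-0.01,0.0373,0,0.05,0,0,0,-0.01,0.0373,0,0.05,0,0,0,-0.01,0.0373,0,0.05,0,0,0,-0.01,0.0373,0,0.05,0,0,0,-0.01,0.0373,0,0.05]' && python3 -m handwheel '[0,0,-0.118,0,0,0,0.05,0,0,-0.118,0,0,0,0.05,0,0,0,0,0,0,0.05,0,0,0,0,0,0,0.05]'; python3 - <<'E'
from h import *
p,q=wrist();cv2.imwrite("pics/w2.png",p["pixels"]);np.savez("w2.npz",R=q["R"],t=q["t"],K=q["camera_matrix"]);print(status.state()['qpos'])
for l in ["staple","rack"]:
  for r in regions_of(p,l):print(l,r["confidence"],r["uv"],cv2.boundingRect(r["region"].astype(np.uint8)))
u=proj(q,[461,-272,100]);print(u)
x,y=int(u[0])-100,int(u[1])-75;x=max(x,0);y=max(y,0);print(x,y)
cv2.imwrite("pics/c4.png",cv2.resize(p["pixels"][y:y+150,x:x+200],(800,600),interpolation=cv2.INTER_CUBIC))
E
```

```text
t: 5.12
eef_pos: [463.3, -274.6, 231.4]
tool_rot: [-3.141, -0.0, 0.181]
wrist_force: [1.4, -0.3, 1.0]
grip_width: 49.7
finger_force: 0.0
t: 5.45
eef_pos: [463.7, -272.8, 231.4]
tool_rot: [-3.141, -0.001, 0.412]
wrist_force: [-0.2, 0.4, -0.3]
grip_width: 49.9
finger_force: 0.0
[-0.07540572  0.46447228  0.68768127  1.85517243 -0.35803304  0.94825697
 -0.38670245]
staple 0.8 [393.4, 196.0] (376, 174, 28, 40)
staple 0.75 [245.0, 256.3] (216, 211, 53, 87)
staple 0.56 [322.6, 188.2] (313, 157, 14, 57)
rack 0.79 [314.0, 171.4] (299, 140, 42, 73)
[317.53637059 193.15654669]
217 118
```

View pics/c4.png

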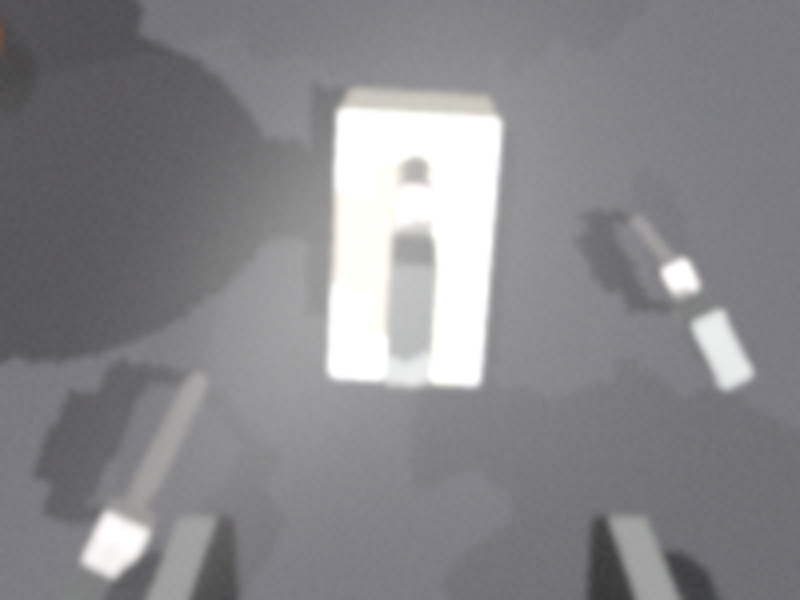

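```bash
cat > fit2.py <<'E'
from h import *
d=np.load("w2.npz");q=dict(R=d["R"],t=d["t"],camera_matrix=d["K"])
c=lambda x,y:np.array([217+x/4-.375,118+y/4-.375])
inv=lambda u:((u-np.array([217,118])+.375)*4).round()
P=[atz(q,c(*u),55) for u in [(338,108),(502,115),(485,386),(328,380)]];P=np.array(P)
print(P.round(1),P.mean(0));l=(P[0]+P[1]-P[2]-P[3])/2;print("len",np.linalg.norm(l),np.degrees(np.arctan2(l[1],l[0])),np.linalg.norm((P[0]+P[3]-P[1]-P[2])/2))
m=P.mean(0);a=np.arctan2(l[1],l[0])
w=lambda x,y,z:[m[0]+x*np.sin(a)+y*np.cos(a),m[1]-x*np.cos(a)+y*np.sin(a),z]
for n,X in {"griptop":[(s*6,t*15,122) for s in(-1,1) for t in (1,-1)],"gripbot+":[(s*6,15,92) for s in (-1,1)],"crown":[(s*5,t*27.5,92) for s in(-1,1) for t in (1,-1)],"legs":[(0,24.5,55)]}.items():
    print(n,[tuple(inv(proj(q,w(*x)))) for x in X])
E
python3 fit2.py
```

```text
[[ 493.  -237.6   55. ]
 [ 509.7 -280.8   55. ]
 [ 433.1 -311.    55. ]
 [ 415.7 -266.2   55. ]] [ 462.89788492 -273.87656348   55.        ]
len 82.37155796345742 20.897606852983746 47.17879340606058
griptop [(np.float64(391.0), np.float64(264.0)), (np.float64(386.0), np.float64(384.0)), (np.float64(442.0), np.float64(266.0)), (np.float64(435.0), np.float64(386.0))]
gripbot+ [(np.float64(393.0), np.float64(233.0)), (np.float64(439.0), np.float64(235.0))]
crown [(np.float64(399.0), np.float64(185.0)), (np.float64(390.0), np.float64(386.0)), (np.float64(438.0), np.float64(187.0)), (np.float64(427.0), np.float64(387.0))]
legs [(np.float64(417.0), np.float64(170.0))]
```

```bash
python3 -m handwheel '[0,0,0.047,-0.001,0,0.02,0.05,0,0,0,0,0,0.03,0.05,0,0,0,0,0,0.03,0.05,0,0,0,0,0,0.03,0.05,0,0,0,0,0,0.02,0.05,0,0,0,0,0,0.0085,0.05,0,0,0,0,0,0,0.05,0,0,0,0,0,0,0.0,0,0,0,0,0,0,0.0,0,0,0,0,0,0,0.0,0,0,0,0,0,0,0.0,0,0,0,0,0,0,0.0]';python3 -c "
from bench import status;print(status.state())"
```

```text
t: 6.6
eef_pos: [463.7, -273.7, 93.9]
tool_rot: [3.14, -0.002, 0.367]
wrist_force: [1.9, -1.5, 7.6]
grip_width: 10.9
finger_force: 60.2
{'t': 6.6, 'qpos': array([ 0.04031127,  0.65569227,  0.54257341,  1.96198022, -0.5347085 ,
        0.6659301 , -0.28295   ]), 'dq': array([ 2.96173888e-03,  1.10913041e-03, -4.69811095e-04, -5.27115001e-04,
       -1.27057335e-03,  6.92662113e-04, -9.65250071e-05]), 'joint_torque': array([-6.23773187e-01, -7.91590261e+01,  1.38730010e+01, -2.04539430e+01,
        2.02617666e-02,  7.18359835e-01,  1.10033582e-02]), 'eef_pos': array([ 463.66952995, -273.72244539,   93.88916218]), 'tool_rot': array([ 3.13967801e+00, -1.67734667e-03,  3.66720217e-01]), 'wrist_force': array([ 1.91879451, -1.53612384,  7.57437369]), 'wrist_torque': array([-0.46240821, -0.23477131, -0.07545292]), 'finger_force': 60.21745204925537, 'grip_width': 10.876025426297575}
```

```bash
python3 -m handwheel '[0,0,0,0,0,-0.02,0,0,0,0,0,0,-0.025,0,0,0,0,0,0,-0.025,0,0,0,0,0,0,-0.025,0,0,0,0,0,0,-0.03,0,0,0,0,0,0,-0.03,0,0,0,0,0,0,-0.01,0,0,0,0,0,0,0,0,0,0,0,0,0,0,0]'; python3 - <<'E'
from h import *
s=status.state();print(s["eef_pos"],s["tool_rot"],s["wrist_force"],s["wrist_torque"],s["grip_width"])
p,q=wrist();cv2.imwrite("pics/w3.png",p["pixels"])
cv2.imwrite("pics/c5.png",cv2.resize(p["pixels"][100:400,160:480],(800,600*5//4*1)[:2] if 0 else (640,600),interpolation=cv2.INTER_CUBIC))
E
```

```text
t: 7.35
eef_pos: [462.9, -272.8, 257.7]
tool_rot: [-3.141, -0.001, 0.367]
wrist_force: [-0.2, 0.4, -2.2]
grip_width: 11.4
finger_force: 58.9
[ 462.86583997 -272.81132304  257.69986416] [-3.14149163e+00 -7.58684738e-04  3.67253652e-01] [-0.17572098  0.35115709 -2.21496768] [-0.00748425 -0.01400284  0.01457389] 11.408147192741318
```

View pics/c5.png

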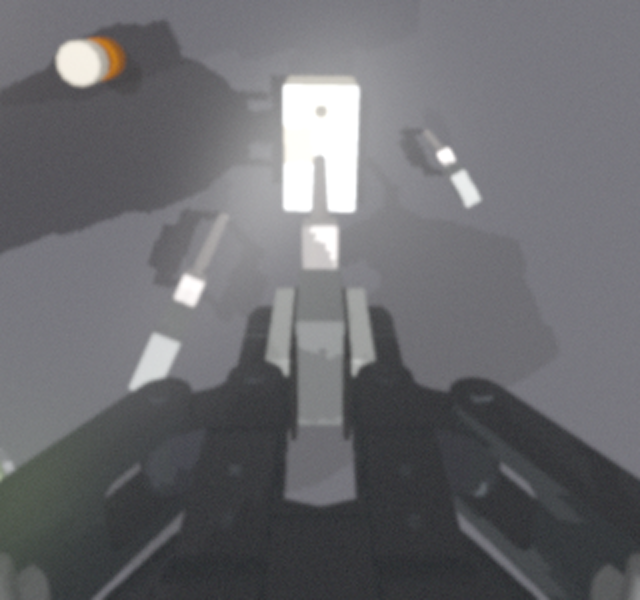

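```bash
python3 -m handwheel '[0,0,0.11,0,0,0,0,0,0,0.11,0,0,0,0,0,0,0.109,0,0,0,0,0,0,0,0.0057,-0.02,0,0,0,0,0,0.0057,-0.036,0,0,0,0,0,0.0057,-0.04,0,0,0,0,0,0.0057,-0.041,0,0,0,0,0,0.0057,-0.041,0,0,0,0,0,0.0057,-0.041,0,0,0,0,0,0.0057,-0.041,0,0,0,0,0,0.0057,-0.041,0,0,0,0,0,0.0057,-0.041,0,0]' && python3 -m handwheel '[0,0,0,0.0058,-0.04,0,0,0,0,0,0,-0.03,0,0,0,0,0,0,-0.0087,0.02,0,0,0,0,0,0,0.03,0,0,0,0,0,0,0,0,0,0,0,0,0,0,0,0,0,0,0,0,0,0]'; python3 - <<'E'
from h import *
s=status.state();print(s["qpos"],s["eef_pos"],s["tool_rot"],s["wrist_force"],s["grip_width"])
p,q=wrist();cv2.imwrite("pics/w4.png",p["pixels"]);np.savez("w4.npz",R=q["R"],t=q["t"],K=q["camera_matrix"])
cv2.imwrite("pics/c6.png",cv2.resize(p["pixels"][90:270,200:440],(800,600),interpolation=cv2.INTER_CUBIC))
for z,n in ((s["eef_pos"][2]-88.9,"tip"),):
  for sg in (1,): 
    X=np.array(s["eef_pos"])+np.array([24.5,0.9,0])*sg;X[2]=z;print((proj(q,X)-[200,90])*800/240)
print("hole pred",(proj(q,[528.6,150.8,46])-[200,90])*800/240)
E
```

```text
t: 8.4
eef_pos: [500.3, 72.6, 256.7]
tool_rot: [3.141, 0.002, 0.038]
wrist_force: [1.5, -0.0, -1.7]
grip_width: 10.9
finger_force: 58.9
t: 8.98
eef_pos: [504.3, 148.5, 208.4]
tool_rot: [3.141, 0.0, 0.036]
wrist_force: [0.3, 0.0, -1.4]
grip_width: 11.1
finger_force: 58.8
[-0.95221144  0.50364405  0.7709324   1.91209495 -0.44179464  0.90288548
 -1.49668457] [504.29029319 148.46937993 208.42577131] [3.14092456e+00 5.12512839e-05 3.63048421e-02] [ 0.25241434  0.02037594 -1.41645766] 11.133723437986227
[397.09862926 294.53675514]
hole pred [392.71293749 238.85148706]
```

View pics/c6.png

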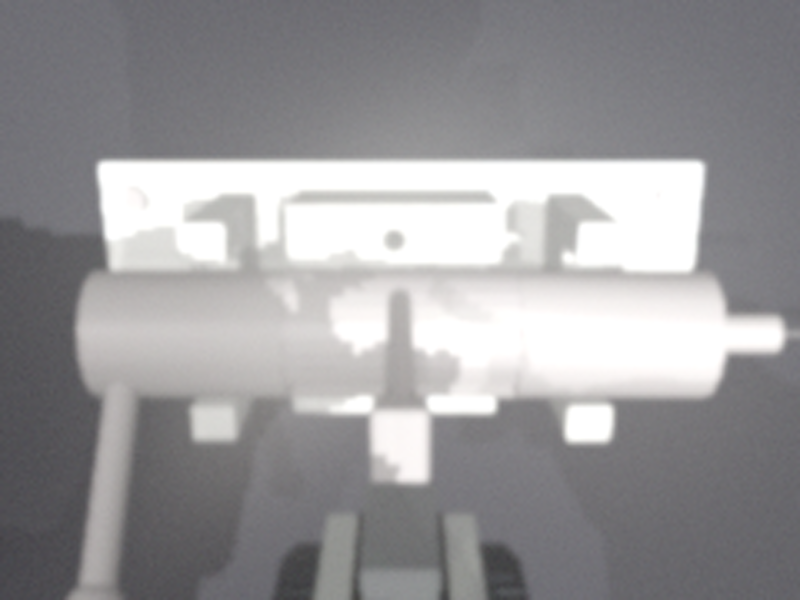

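The hole is at crop pixel (394,239), the tip of the near leg at (400,290), and the column edges at rows 271 and 398. The staple is square to the column, so only small offsets remain.

```bash
python3 - <<'E'
from h import *
d=np.load("w4.npz");q=dict(R=d["R"],t=d["t"],camera_matrix=d["K"])
f=800/240
un=lambda x,y:np.array([200+x/f-.35,90+y/f-.35]); cr=lambda u:(u+.35-[200,90])*f
print("hole",atz(q,un(394,239),46))
# column axis from silhouettes at u=400: bisect ray angles
r=[]
for v in (271,398):
    o,dd=ray(q,un(400,v));r.append(np.arctan2(dd[0],-dd[2]))
m=sum(r)/2;h=abs(r[0]-r[1])/2
print("axis x by bisector at z71:",o[0]+np.tan(m)*(o[2]-71),"radius",np.sin(h)*(o[2]-71)/np.cos(m))
s=status.state();E=s["eef_pos"]
for dx in(-1,0,1):
  c=E+np.array([24.5+dx,.9,-88.9+3]);print(dx,"tip extreme row", cr(proj(q,c+[0,0,0]))[1]-3*f*280/ (q["R"]@c+q["t"])[2], cr(proj(q,c)), "crown top corner",cr(proj(q,E+np.array([27.5+dx,0,-1.9]))),"bot",cr(proj(q,E+np.array([27.5+dx,0,-9.9]))))
E
```

```text
hole [528.93981456 150.77214328  46.        ]
axis x by bisector at z71: 503.70717450797497 radius 19.80266992923006
-1 tip extreme row 290.030508896581 [397.50320662 301.95845768] crown top corner [403.25546247 415.3357121 ] bot [403.01702848 398.17464629]
0 tip extreme row 286.16319224437405 [397.64662381 298.10777118] crown top corner [403.48587294 409.71742569] bot [403.23617991 392.78444122]
1 tip extreme row 282.2850767769586 [397.79044147 294.24633231] crown top corner [403.71726303 404.07525257] bot [403.45621941 387.37239321]
```

```bash
python3 -m handwheel '[0,0,0,0.0003,-0.002,0.01,0,0,0,0,0,0,0.02,0,0,0,0,0,0,0.02,0,0,0,0,0,0,0.015,0,0,0,0,0,0,0.006,0,0,0,0,0,0,0,0,0,0,0,0,0,0,0]' && python3 -m handwheel '[0,0,0,0,0,0.003,0,0,0,0,0,0,0.003,0,0,0,0,0,0,0.001,0,0,0,0,0,0,0,0]'
```

```text
t: 9.62
eef_pos: [504.6, 151.2, 137.4]
tool_rot: [-3.141, -0.001, 0.037]
wrist_force: [0.4, 0.3, -1.6]
grip_width: 10.9
finger_force: 59.0
t: 9.95
eef_pos: [504.3, 151.4, 129.9]
tool_rot: [-3.142, -0.0, 0.038]
wrist_force: [-0.5, 0.2, -2.0]
grip_width: 11.0
finger_force: 58.9
```

```bash
python3 -m handwheel '[0,0,0,0,0,0.005,0,0,0,0,0,0,0.005,0,0,0,0,0,0,0.004,0,0,0,0,0,0,0,0,0,0,0,0,0,0,0]'&& python3 -m handwheel '[0,0,0,0,0,0.003,0,0,0,0,0,0,0.002,0,0,0,0,0,0,0,0,0,0,0,0,0,0,0]'
```

```text
t: 10.37
eef_pos: [504.1, 151.2, 115.5]
tool_rot: [3.141, 0.001, 0.038]
wrist_force: [0.1, -0.7, -0.7]
grip_width: 11.1
finger_force: 58.9
t: 10.7
eef_pos: [504.2, 151.3, 110.7]
tool_rot: [3.141, 0.0, 0.038]
wrist_force: [0.3, -0.2, -2.2]
grip_width: 11.0
finger_force: 59.0
```

```bash
python3 -m handwheel '[0,0,0,0,0,0.0015,0,0,0,0,0,0,0.001,0,0,0,0,0,0,0,0]'&& python3 -m handwheel '[0,0,0,0,0,0.001,0,0,0,0,0,0,0,0]'
```

```text
t: 10.95
eef_pos: [504.2, 151.4, 108.2]
tool_rot: [3.142, 0.0, 0.038]
wrist_force: [-0.2, -0.6, -2.8]
grip_width: 11.0
finger_force: 59.0
t: 11.12
eef_pos: [504.3, 151.4, 107.4]
tool_rot: [-3.141, -0.0, 0.038]
wrist_force: [-0.4, -0.7, 2.9]
grip_width: 11.1
finger_force: 59.7
```

Contact came at TCP z of about 107.5, which matches the staple resting at z = 18. Now I release it.

```bash
python3 -m handwheel '[0,0,0,0,0,0,0.02,0,0,0,0,0,0,0.03,0,0,0,0,0,0,0.03,0,0,0,0,0,0,0.03,0,0,0,0,0,0,0.03,0,0,0,0,0,0,0.03,0,0,0,0,0,0,0.03,0,0,0,0,0,0,0.03]' && python3 -m handwheel '[0,0,0,0,0,-0.01,0.03,0,0,0,0,0,-0.02,0.03,0,0,0,0,0,-0.03,0.03,0,0,0,0,0,-0.04,0.03,0,0,0,0,0,0,0.03,0,0,0,0,0,0,0.0]'; python3 - <<'E'
from h import *
s=status.state();print(s["eef_pos"],s["tool_rot"],s["wrist_force"],s["qpos"])
p,q=wrist();cv2.imwrite("pics/w5.png",p["pixels"]);np.savez("w5.npz",R=q["R"],t=q["t"],K=q["camera_matrix"])
cv2.imwrite("pics/c7.png",cv2.resize(p["pixels"][90:270,200:440],(800,600),interpolation=cv2.INTER_CUBIC))
f=800/240
w=lambda x,y,z:np.array([503.7-x*.038-y,147.3+x-y*.038,z])
for X in [(85,62,129),(3,-15,135),(3,15,135),(3,-27.5,105)]:print(X,((proj(q,w(*X))-[200,90])*f).round())
E
```

```text
t: 11.78
eef_pos: [504.2, 151.4, 107.3]
tool_rot: [-3.142, -0.0, 0.038]
wrist_force: [0.5, 0.3, -0.1]
grip_width: 29.9
finger_force: 0.0
t: 12.28
eef_pos: [505.0, 151.7, 209.5]
tool_rot: [-3.14, -0.003, 0.038]
wrist_force: [-0.7, 0.0, -1.1]
grip_width: 18.8
finger_force: 0.0
[504.9963964  151.74009129 209.54181751] [-3.13967455e+00 -3.06813199e-03  3.79339926e-02] [-0.69880521  0.03433286 -1.07792685] [-0.95824333  0.50338892  0.77357824  1.91001413 -0.4452818   0.90305144
 -1.49731108]
(85, 62, 129) [107. 611.]
(3, -15, 135) [404. 354.]
(3, 15, 135) [403. 466.]
(3, -27.5, 105) [403. 276.]
```

View pics/c7.png

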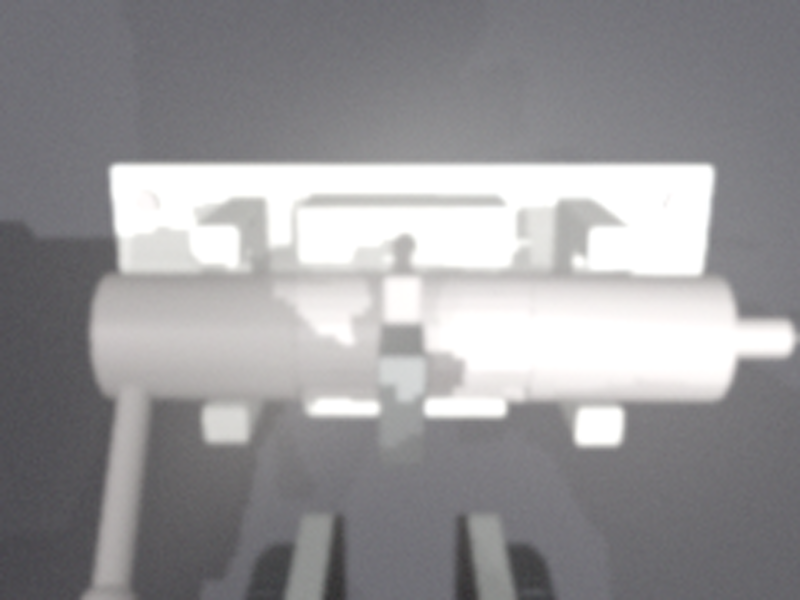

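The staple stands on the round of the column with its near leg in the hole at crop pixel (404,245), and the lever is still leaning. Next I go beside the lever ball with the fingers shut.

```bash
python3 -m handwheel '[0,0,0,-0.02,-0.014,0,0,0,0,0,-0.03,-0.021,0,0,0,0,0,-0.035,-0.025,0,0,0,0,0,-0.032,-0.0225,0,0,0,0,0,0,0,0,0,0,0,0,0,0,0.03,0,0,0,0,0,0,0.034,0,0,0,0,0,0,0.025,0,0,0,0,0,0,0.005,0,0,0,0,0,0,0,0]' && python3 -m handwheel '[0,0,0,0.012,0,0,0,0,0,0,0.012,0,0,0,0,0,0,0.003,0,0,0,0,0,0,0,0,0,0]'
```

```text
t: 13.17
eef_pos: [384.7, 227.5, 112.2]
tool_rot: [3.139, 0.003, 0.037]
wrist_force: [-0.5, -0.1, 0.1]
grip_width: 0.1
finger_force: 0.0
t: 13.5
eef_pos: [413.2, 229.7, 114.3]
tool_rot: [-3.141, -0.001, 0.037]
wrist_force: [-0.9, -0.6, -1.3]
grip_width: 0.1
finger_force: 0.0
```

```bash
python3 -m handwheel '[0,0,0,0.006,0,-0.001,0,0,0,0,0.006,0,-0.005,0,0,0,0,0.006,0,-0.005,0,0,0,0,0.005,0,-0.003,0,0,0,0,0.005,0,-0.003,0,0,0,0,0.005,0,-0.002,0,0,0,0,0.005,0,-0.002,0,0,0,0,0,0,0,0]' && python3 -m handwheel '[0,0,0,0.005,0,-0.002,0,0,0,0,0.005,0,-0.001,0,0,0,0,0.004,0,-0.001,0,0,0,0,0.004,0,-0.001,0,0,0,0,0,0,0,0]'; python3 - <<'E'
from h import *
S=imaging.get_image("scene");cv2.imwrite("pics/scene2.png",S["pixels"])
cv2.imwrite("pics/c8.png",cv2.resize(S["pixels"][110:260,320:520],(800,600),interpolation=cv2.INTER_CUBIC))
E
```

```text
t: 14.17
eef_pos: [451.5, 231.2, 134.7]
tool_rot: [-3.141, -0.001, 0.037]
wrist_force: [-0.4, 0.9, -0.3]
grip_width: 0.0
finger_force: 0.0
t: 14.58
eef_pos: [469.2, 231.8, 139.5]
tool_rot: [3.142, -0.001, 0.037]
wrist_force: [-0.3, -0.5, 0.1]
grip_width: 0.2
finger_force: 0.0
```

View pics/c8.png

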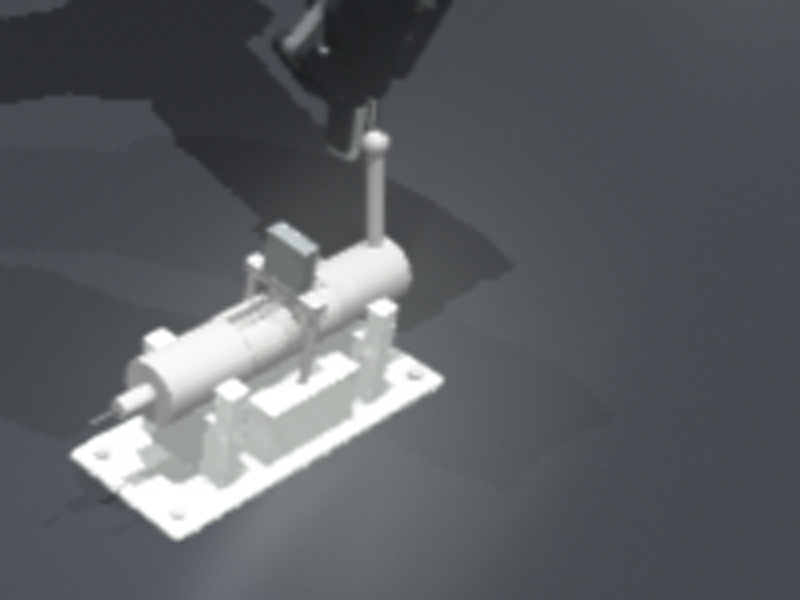

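The fingers are pushing the ball at crop pixel (376,142). The lever is nearly upright and the staple is not yet dropped. I'll continue in small steps.

```bash
python3 -m handwheel '[0,0,0,0.002,0,-0.0003,0,0,0,0,0.002,0,-0.0003,0,0,0,0,0.002,0,-0.0002,0,0,0,0,0,0,0,0]'; python3 -m handwheel '[0,0,0,0.0015,0,0,0,0,0,0,0.0015,0,0,0,0,0,0,0,0,0,0]';  python3 - <<'E'
from h import *
from scipy.optimize import brentq
S=imaging.get_image("scene")
r=regions_of(S,"staple")
for x in r: print(x["confidence"],x["uv"],cv2.boundingRect(x["region"].astype(np.uint8)))
w=lambda x,y,z:np.array([503.7-x*.038-y,147.3+x-y*.038,z])
for z in (12,18):
  print(z,[proj(S,w(3,y,z+h)).round(1) for y,h in ((-15,117),(15,117),(-27.5,87),(-27.5,79))])
for th in (0.2,.1,0,-.1,-.2):print(th,proj(S,w(85,85*np.sin(th),71+85*np.cos(th))).round(1))
g=S["pixels"];cv2.imwrite("pics/c9.png",cv2.resize(g[135:215,370:430],(600,800)[::1] if 0 else (450,600),interpolation=cv2.INTER_CUBIC))
E
```

```text
t: 14.97
eef_pos: [474.6, 232.0, 140.2]
tool_rot: [-3.142, -0.0, 0.038]
wrist_force: [-0.5, -0.6, 0.6]
grip_width: -0.2
finger_force: 0.1
t: 15.22
eef_pos: [477.5, 232.2, 140.1]
tool_rot: [-3.142, -0.0, 0.038]
wrist_force: [0.1, -1.4, 0.5]
grip_width: -0.1
finger_force: 0.1
0.65 [208.1, 207.3] (196, 184, 23, 67)
0.59 [389.4, 176.5] (381, 166, 21, 38)
0.53 [172.0, 287.6] (163, 279, 28, 32)
12 [array([396.7, 173.2]), array([386.9, 167.1]), array([399.4, 186.8]), array([399. , 189.7])]
18 [array([397., 171.]), array([387.2, 164.9]), array([399.7, 184.6]), array([399.3, 187.5])]
0.2 [412.9 144.8]
0.1 [415.7 145.9]
0 [418.5 147.3]
-0.1 [421.3 149.1]
-0.2 [424.1 151.1]
```

View pics/c9.png

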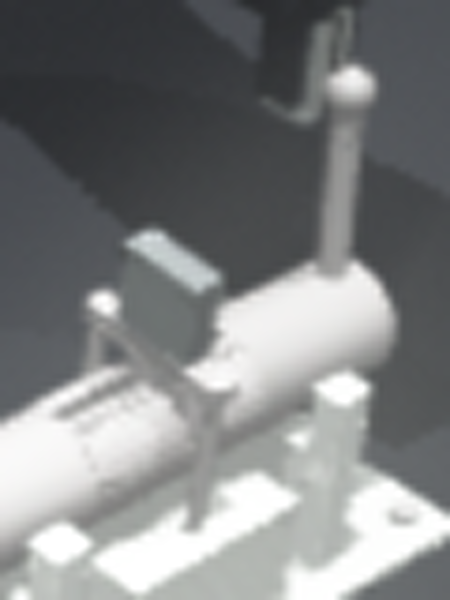

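The ball is now at about (416.9,146.6), a lean of about 0.06 rad, and the staple looks undropped (grip corner still at row 173). I'll keep pushing and check numerically for a drop of about 2 px.

```bash
cat > drop.py <<'E'
from h import *
S=imaging.get_image("scene");a=cv2.imread("pics/scene2.png")
t=a[164:186,382:403]
def m(t,g,x0,y0,x,y):
    U=8;T=cv2.resize(t,None,fx=U,fy=U,interpolation=cv2.INTER_CUBIC);G=cv2.resize(g[y0:y0+50,x0:x0+60],None,fx=U,fy=U,interpolation=cv2.INTER_CUBIC)
    r=cv2.matchTemplate(G,T,cv2.TM_CCOEFF_NORMED);_,v,_,l=cv2.minMaxLoc(r);return round(v,3),l[0]/U+x0-x,l[1]/U+y0-y
print("grip shift",m(t,S["pixels"],365,150,382,164))
print("ball shift from 414.0,145.5",m(a[141:151,410:418],S["pixels"],390,130,410,141))
cv2.imwrite("pics/last.png",S["pixels"])
E
python3 drop.py; python3 -m handwheel '[0,0,0,0.0015,0,0,0,0,0,0,0.0015,0,0,0,0,0,0,0,0,0,0]'; python3 drop.py;python3 -m handwheel '[0,0,0,0.0015,0,0,0,0,0,0,0.0015,0,0,0,0,0,0,0,0,0,0]'; python3 drop.py
```

```text
grip shift (0.991, 0.0, 0.125)
ball shift from 414.0,145.5 (0.982, 2.875, 1.25)
t: 15.62
eef_pos: [480.5, 232.3, 140.1]
tool_rot: [3.142, -0.0, 0.038]
wrist_force: [-0.9, -0.9, 0.4]
grip_width: -0.0
finger_force: 0.1
grip shift (0.984, 0.0, 0.125)
ball shift from 414.0,145.5 (0.981, 3.75, 1.75)
t: 15.92
eef_pos: [483.5, 232.3, 140.1]
tool_rot: [3.142, -0.0, 0.038]
wrist_force: [0.6, 0.3, 0.5]
grip_width: -0.1
finger_force: 0.1
grip shift (0.982, 0.0, 0.25)
ball shift from 414.0,145.5 (0.973, 4.875, 2.375)
```

```bash
for i in 1 2; do :; done; python3 -m handwheel '[0,0,0,0.001,0,0,0,0,0,0,0,0,0,0]'; python3 drop.py; python3 -m handwheel '[0,0,0,0.001,0,0,0,0,0,0,0,0,0,0]'; python3 drop.py; python3 -m handwheel '[0,0,0,0.001,0,0,0,0,0,0,0,0,0,0]'; python3 drop.py;  python3 -m handwheel '[0,0,0,0.001,0,0,0,0,0,0,0,0,0,0]'; python3 drop.py
```

```text
t: 16.13
eef_pos: [484.4, 232.4, 140.1]
tool_rot: [3.142, -0.0, 0.038]
wrist_force: [-0.5, 0.2, 1.0]
grip_width: 0.4
finger_force: 0.2
grip shift (0.98, 0.0, 0.25)
ball shift from 414.0,145.5 (0.971, 5.125, 2.5)
t: 16.35
eef_pos: [485.4, 232.4, 140.1]
tool_rot: [3.142, -0.0, 0.038]
wrist_force: [-1.9, -0.1, 0.1]
grip_width: -0.1
finger_force: 0.3
grip shift (0.978, 0.0, 0.25)
ball shift from 414.0,145.5 (0.97, 5.5, 2.625)
t: 16.57
eef_pos: [486.3, 232.5, 140.1]
tool_rot: [3.142, -0.0, 0.038]
wrist_force: [-0.9, 0.7, -0.2]
grip_width: 0.0
finger_force: 0.3
grip shift (0.978, 0.0, 0.25)
ball shift from 414.0,145.5 (0.972, 5.75, 3.0)
t: 16.78
eef_pos: [487.4, 232.5, 140.1]
tool_rot: [3.142, -0.0, 0.038]
wrist_force: [-0.5, 0.4, 1.2]
grip_width: -0.0
finger_force: 0.3
grip shift (0.973, 0.0, 0.25)
ball shift from 414.0,145.5 (0.975, 6.125, 3.125)
```

```bash
python3 - <<'E'
from h import *
S=imaging.get_image("scene")
w=lambda x,y,z:np.array([503.7-x*.038-y,147.3+x-y*.038,z])
for z in (12,18):
  print(z,"top face",[tuple(proj(S,w(3.5+sx*6,sy*15,z+117)).round(1)) for sx,sy in ((-1,1),(1,1),(1,-1),(-1,-1))],"crown -y end",[tuple(proj(S,w(3.5+sx*5,-27.5,z+87)).round(1)) for sx in (-1,1)])
print("plate corners",[tuple(proj(S,w(sx*110,sy*45,6)).round(1)) for sx,sy in ((-1,-1),(-1,1),(1,-1))], "col end bottom/top", [tuple(proj(S,w(-95,0,zz)).round(1)) for zz in (91,51)])
r=regions_of(S,"staple")
for x in r:
  if x["uv"][0]>350: print(x["confidence"],cv2.boundingRect(x["region"].astype(np.uint8)))
g=cv2.cvtColor(S["pixels"],cv2.COLOR_BGR2GRAY);print("cols 382..404");
for v in range(160,194):print(v,*["%3d"%k for k in g[v,380:406]])
E
```

```text
12 top face [(np.float64(385.2), np.float64(168.0)), (np.float64(389.0), np.float64(166.1)), (np.float64(398.8), np.float64(172.1)), (np.float64(394.9), np.float64(174.1))] crown -y end [(np.float64(398.0), np.float64(187.6)), (np.float64(401.1), np.float64(185.9))]
18 top face [(np.float64(385.4), np.float64(165.8)), (np.float64(389.3), np.float64(163.9)), (np.float64(399.0), np.float64(169.9)), (np.float64(395.2), np.float64(171.9))] crown -y end [(np.float64(398.3), np.float64(185.4)), (np.float64(401.4), np.float64(183.7))]
plate corners [(np.float64(364.8), np.float64(243.7)), (np.float64(338.3), np.float64(222.5)), (np.float64(431.5), np.float64(204.2))] col end bottom/top [(np.float64(358.1), np.float64(200.8)), (np.float64(357.1), np.float64(214.9))]
0.63 (382, 166, 19, 40)
cols 382..404
160  78  73  62  61  59  60  61  61  62  64  64  66  65  66  67  67  68  68  68  69  70  70  71  71  69  71
161  80  79  78  76  62  60  62  63  63  64  64  65  67  67  67  67  69  69  69  70  71  70  71  70  72  71
162  81  80  81  77  66  64  63  64  64  65  66  66  68  68  68  69  70  70  
[... 2678 characters left out ...]
 140 154 155 150 168 191 185 167 180 216 209 195 182
188 207 162 143 143 174 222 232 234 217 222 206 203 205 149 148 160 150 145 148 141 152 186 197 194 186 168
189 145 148 169 205 236 241 222 229 206 211 233 228 208 157 148 163 156 145 152 150 178 192 189 175 156 148
190 178 218 242 241 227 217 217 212 229 231 228 226 220 195 157 161 155 134 139 157 185 177 164 156 141 132
191 242 241 227 220 211 222 244 238 239 237 227 219 215 202 188 163 152 137 141 152 172 161 154 142 131 128
192 223 219 223 235 228 241 242 240 239 238 230 212 206 201 183 158 152 150 149 146 154 143 133 131 134 134
193 234 228 229 242 240 241 240 238 234 229 223 204 193 182 173 152 145 151 148 136 131 129 131 142 152 154
```

The scene picture can't tell 12 mm from 18 mm once calibration error is allowed for. I'll feel the height of the grip top with the shut fingers instead: 135 mm means resting, 129 mm means home.

```bash
python3 -m handwheel '[0,0,0,-0.02,0,0,0,0,0,0,-0.01,0,-0.02,0,0,0,0,0,0,-0.03,0,0,0,0,0,0,-0.02,0,0,0,0,0.024,0.027,0,0,0,0,0,0.025,0.028,0,0,0,0,0,0.025,0.028,0,0,0,0,0,0,0,0.03,0,0,0,0,0,0,0.03,0,0,0,0,0,0,0.006,0,0,0,0,0,0,0,0]' && for k in 1; do python3 -m handwheel '[0,0,0,0,0,0.003,0,0,0,0,0,0,0.002,0,0,0,0,0,0,0,0]'; done
```

```text
t: 17.85
eef_pos: [533.4, 150.9, 142.9]
tool_rot: [3.14, 0.003, 0.038]
wrist_force: [0.9, 0.0, -0.3]
grip_width: 0.3
finger_force: 0.0
t: 18.1
eef_pos: [534.6, 151.7, 140.0]
tool_rot: [-3.141, -0.001, 0.038]
wrist_force: [-0.8, 1.0, -0.3]
grip_width: 0.5
finger_force: 0.0
```

```bash
python3 drop.py
```

```text
grip shift (0.746, 0.0, 0.375)
ball shift from 414.0,145.5 (0.644, -19.5, 2.5)
```

```bash
python3 -m handwheel '[0,0,0,0,0,-0.006,0,0,0,0,-0.015,0,0,0,0,0,0,-0.015,0,0,0,0,0,0,0,0,0.004,0,0,0,0,0,0,0.003,0,0,0,0,0,0,0,0]' && python3 -m handwheel '[0,0,0,0,0,0.002,0,0,0,0,0,0,0,0]' && python3 -m handwheel '[0,0,0,0,0,0.0015,0,0,0,0,0,0,0,0]'
```

```text
t: 18.65
eef_pos: [504.8, 150.4, 138.1]
tool_rot: [-3.141, -0.0, 0.038]
wrist_force: [-0.1, 0.5, -0.6]
grip_width: 0.0
finger_force: 0.0
t: 18.82
eef_pos: [504.8, 150.0, 135.9]
tool_rot: [3.141, -0.0, 0.038]
wrist_force: [-0.3, 0.6, 0.2]
grip_width: 0.3
finger_force: 0.0
t: 18.98
eef_pos: [504.6, 150.0, 134.4]
tool_rot: [3.141, 0.0, 0.038]
wrist_force: [0.9, 0.3, 0.9]
grip_width: 0.1
finger_force: 0.3
```

```bash
python3 -m handwheel '[0,0,0,0,0,0.001,0,0,0,0,0,0,0,0]'; python3 drop.py
```

```text
t: 19.15
eef_pos: [504.7, 150.0, 133.8]
tool_rot: [-3.141, -0.0, 0.038]
wrist_force: [-0.7, -0.6, 6.6]
grip_width: -0.0
finger_force: 3.1
grip shift (0.774, 0.0, 0.75)
ball shift from 414.0,145.5 (0.909, 6.25, 3.0)
```

Contact came at z of about 134, so the staple is not home yet. I'll lift and measure the keyway, ball and column edges numerically from the wrist camera.

```bash
python3 -m handwheel '[0,0,0,0,0,-0.015,0,0,0,0,0,0,-0.03,0,0,0,0,0,0,-0.03,0,0,0,0,0,0,0,0,0,0,0,0,0,0,0]'; python3 - <<'E'
from h import *
p,q=wrist();cv2.imwrite("pics/w6.png",p["pixels"]);np.savez("w6.npz",R=q["R"],t=q["t"],K=q["camera_matrix"])
g=cv2.cvtColor(p["pixels"],cv2.COLOR_BGR2GRAY)
w=lambda x,y,z:np.array([503.7-x*.038-y,147.3+x-y*.038,z])
for x in (-25,-15,20,28,85):
    print("x",x, [(y,int(cv2.getRectSubPix(g,(1,1),tuple(map(float,proj(q,w(x,y,91 if x<80 else 156)))))[0,0])) for y in range(-12,13)])
u=proj(q,w(85,-6,156));print(u);u=u.astype(int)
print(g[u[1]-14:u[1]+15,u[0]-14:u[0]+15])
E
```

```text
t: 19.62
eef_pos: [504.9, 150.5, 209.7]
tool_rot: [-3.14, -0.002, 0.038]
wrist_force: [0.1, 0.6, -0.8]
grip_width: -0.7
finger_force: 0.0
x -25 [(-12, 255), (-11, 255), (-10, 255), (-9, 255), (-8, 255), (-7, 255), (-6, 255), (-5, 255), (-4, 255), (-3, 255), (-2, 255), (-1, 247), (0, 229), (1, 218), (2, 235), (3, 252), (4, 255), (5, 255), (6, 255), (7, 255), (8, 254), (9, 249), (10, 240), (11, 233), (12, 231)]
x -15 [(-12, 255), (-11, 255), (-10, 255), (-9, 255), (-8, 255), (-7, 255), (-6, 255), (-5, 255), (-4, 255), (-3, 255), (-2, 253), (-1, 243), (0, 223), (1, 215), (2, 233), (3, 252), (4, 255), (5, 255), (6, 255), (7, 255), (8, 254), (9, 248), (10, 240), (11, 234), (12, 232)]
x 20 [(-12, 253), (-11, 252), (-10, 249), (-9, 244), (-8, 247), (-7, 252), (-6, 252), (-5, 241), (-4, 223), (-3, 210), (-2, 202), (-1, 196), (0, 189), (1, 185), (2, 189), (3, 196), (4, 198), (5, 197), (6, 198), (7, 198), (8, 194), (9, 188), (10, 183), (11, 183), (12, 198)]
x 28 [(-12, 234), (-11, 227), (-10, 226), (-9, 220), (-8, 212), (-7, 208), (-6, 208), (-5, 207), (-4, 204), (-3, 201), (-2, 198), (-1, 195
[... 3238 characters left out ...]
114 139 154 167 171 173 174 173 171 166 163 158
  156 148 138 125 108  96  87  86  86  87  86]
 [ 78  81  80  77  82  83  90 110 130 146 154 159 162 161 159 158 155 150
  142 131 121 106  94  89  85  85  82  86  85]
 [ 82  79  79  79  78  80  85  92 100 115 126 132 140 141 139 140 133 129
  120 112 100  90  88  83  84  85  82  88  87]
 [ 81  82  78  81  79  82  81  82  84  91 100 102 111 114 114 112 106 105
  100  94  90  85  82  83  83  86  86  87  86]
 [ 80  78  79  79  78  79  84  80  81  83  82  87  88  93  91  90  88  90
   86  84  84  85  84  84  85  85  85  86  87]
 [ 79  79  79  79  80  79  79  77  81  83  81  81  84  81  82  82  81  82
   82  83  82  85  83  83  81  85  83  85  86]]
```

```bash
python3 -m handwheel '[0,0,0,-0.011,-0.028,0,0,0,0,0,-0.011,-0.028,0,0,0,0,0,-0.011,-0.0275,0,0,0,0,0,0,0,0,0,0,0,0,0,0,0.03,0,0,0,0,0,0,0.03,0,0,0,0,0,0,0.009,0,0,0,0,0,0,0,0,0,0,0,0.008,0,0,0,0,0,0,0.005,0,0,0,0,0,0,0,0,0,0]'; python3 drop.py; python3 -m handwheel '[0,0,0,0.003,0,0,0,0,0,0,0.001,0,0,0,0,0,0,0.001,0,0,0,0,0,0,0,0,0,0]';python3 drop.py
```

```text
t: 20.58
eef_pos: [483.2, 232.9, 140.9]
tool_rot: [-3.141, -0.002, 0.037]
wrist_force: [-0.7, -0.8, -0.4]
grip_width: -0.1
finger_force: 0.0
grip shift (0.898, -1.0, 1.875)
ball shift from 414.0,145.5 (0.959, 6.125, 2.75)
t: 20.97
eef_pos: [486.4, 233.0, 139.8]
tool_rot: [-3.141, -0.0, 0.038]
wrist_force: [-0.1, -0.6, -0.7]
grip_width: -0.0
finger_force: 0.0
grip shift (0.897, -1.0, 1.875)
ball shift from 414.0,145.5 (0.965, 6.125, 2.875)
```

The grip has now dropped by about 2 px. I need to check whether it is seated or only tilted.

```bash
python3 - <<'E'
from h import *
S=imaging.get_image("scene");g=cv2.cvtColor(S["pixels"],cv2.COLOR_BGR2GRAY)
for v in range(164,194):print(v,*["%3d"%k for k in g[v,380:406]])
d=np.load("w6.npz");q=dict(R=d["R"],t=d["t"],camera_matrix=d["K"])
w=lambda x,y,z:np.array([503.7-x*.038-y,147.3+x-y*.038,z])
G=cv2.cvtColor(cv2.imread("pics/w6.png"),cv2.COLOR_BGR2GRAY)
for z in (12,18):print(z,[tuple(proj(q,w(3.5+sx*6,sy*15,z+117)).round(1)) for sx,sy in ((-1,1),(1,1),(1,-1),(-1,-1))],"crown",[tuple(proj(q,w(3.5+sx*5,-27.5,z+87)).round(1)) for sx in (-1,1)])
print("w6 cols 308..330")
for v in range(168,236):print(v,*["%3d"%k for k in G[v,308:336]])
E
```

```text
164  81  81  82  82  82  83  79  69  66  67  68  68  68  69  69  70  71  71  70  71  71  72  71  72  72  72
165  81  83  83  83  83  84  83  80  69  67  68  69  69  70  70  70  71  70  71  71  72  72  72  73  73  72
166  82  83  84  84  85  86  85  85  82  75  69  69  70  72  71  71  72  72  72  72  72  72  73  72  72  73
167  83  84  84  85  85  87  89  99 114 108  86  75  71  71  73  72  73  73  73  73  74  73  74  73  73  73
168  84  84  85  86  86  95 122 161 203 175 152 111  82  73  72  72  73  73  73  74  74  74  74  73  73  73
169  85  86  86  86  91 129 197 197 201 197 194 180 132  91  77  74  74  74  73  74  74  74  74  74  73  74
170  86  86  86  87  87  95 126 159 193 199 200 197 186 154 112  84  75  75  74  74  74  75  74  73  73  73
171  86  86  87  87  89  95 108 117 141 188 196 200 198 195 180 133  92  78  75  75  74  74  75  75  74  74
172  87  88  87  88  90  98 108 110 112 127 162 192 200 200 198 187 155 113  84  76  73  74  74  74  81  98
173  87  88  89  88  92  99 108 110 110 111 117 143 189 198 199 198 195 181 126  89  78  76  79  92 132 179
174  88  88  90  90 
[... 9846 characters left out ...]
 124
230 122 124 125 126 124 124 124 123 127 125 124 125 124 124 125 124 125 124 124 122 125 123 124 123 126 125 124 125
231 126 126 124 124 127 123 124 123 124 125 124 125 124 124 123 124 125 124 122 124 124 124 125 123 124 125 123 124
232 124 123 124 124 123 124 124 125 123 125 123 124 123 124 123 123 123 125 123 125 121 125 125 122 123 124 125 125
233 123 123 124 124 122 122 123 123 124 122 124 122 123 121 123 123 124 123 124 125 124 125 124 123 124 125 124 124
234 123 124 124 122 124 121 122 123 122 123 124 123 121 124 121 121 122 122 122 124 123 124 124 122 123 121 122 123
235 123 123 119 124 122 122 121 121 122 122 121 122 120 122 121 122 123 123 123 123 122 123 124 121 122 120 123 122
```

```bash
python3 -m handwheel '[0,0,0,-0.015,0,0,0,0,0,0,-0.015,0,-0.01,0,0,0,0,0,0,-0.03,0,0,0,0,0,0,-0.03,0,0,0,0,0.016,0.027,0,0,0,0,0,0.016,0.028,0,0,0,0,0,0.016,0.0285,0,0,0,0,0,0,0,0,0,0,0,0,0,0,0,0,0,0,0,0,0,0,0]'; cat > m.py <<'E'
from h import *
import sys
s=status.state();print(s["eef_pos"],s["tool_rot"])
p,q=wrist();n=sys.argv[1];cv2.imwrite(f"pics/{n}.png",p["pixels"]);np.savez(n+".npz",R=q["R"],t=q["t"],K=q["camera_matrix"])
w=lambda x,y,z:np.array([503.7-x*.038-y,147.3+x-y*.038,z])
def edges(n):
    d=np.load(n+".npz");q=dict(R=d["R"],t=d["t"],camera_matrix=d["K"]);G=cv2.cvtColor(cv2.imread(f"pics/{n}.png"),cv2.COLOR_BGR2GRAY).astype(float)
    a=[proj(q,w(3.5,y,z+18)) for y,z in ((-27.5,87),(-15,87),(-15,117),(15,117))]
    c=int(round(a[2][0]));print(n,"pred rows crown,gripbase,griptop-,griptop+",[x[1].round(1) for x in a],"col",c)
    pr=G[:,c-3:c+4].mean(1);pl=G[:,c-4].copy();print(pr[160:240].round().astype(int))
    r=int(a[2][1])+10;print("row",r,G[r,c-14:c+15].astype(int))
for k in ("w5",n):edges(k)
E
python3 m.py w7; python3 drop.py
```

```text
t: 21.9
eef_pos: [507.1, 150.4, 209.5]
tool_rot: [-3.141, 0.0, 0.037]
wrist_force: [-0.3, 0.7, -0.9]
grip_width: -0.2
finger_force: 0.0
[507.09832951 150.37578361 209.45379882] [-3.14143969e+00  4.97896492e-04  3.74886926e-02]
w5 pred rows crown,gripbase,griptop-,griptop+ [np.float64(172.7), np.float64(186.0), np.float64(196.1), np.float64(229.8)] col 320
[235 212 195 189 191 194 200 204 202 194 187 187 204 232 249 254 254 254
 254 254 254 254 254 254 253 247 226 193 166 157 156 155 154 154 154 155
 172 195 209 214 214 214 214 214 211 206 201 199 197 192 179 167 161 160
 160 159 158 158 157 156 153 150 146 142 138 136 134 134 132 127 125 124
 123 122 123 122 121 120 120 120]
row 206 [188 188 187 187 189 186 182 176 173 174 172 173 185 202 210 212 212 213
 214 212 204 186 175 175 176 178 177 177 178]
w7 pred rows crown,gripbase,griptop-,griptop+ [np.float64(174.5), np.float64(187.8), np.float64(198.3), np.float64(231.7)] col 319
[255 245 220 200 191 192 196 199 198 204 226 248 255 255 255 255 255 255
 255 255 255 255 253 238 206 172 158 156 156 155 157 172 197 213 218 219
 219 219 218 219 218 217 213 202 189 177 169 165 163 163 162 162 162 161
 161 160 159 159 159 158 158 156 156 160 163 152 135 127 125 124 124 123
 123 123 121 121 120 120 119 120]
row 208 [182 181 182 180 180 178 171 166 166 166 165 165 164 163 162 163 163 163
 163 161 162 168 173 177 177 178 178 177 179]
grip shift (0.83, -0.75, 2.0)
ball shift from 414.0,145.5 (0.909, 6.125, 2.875)
```

The edge shifts fit the staple dropped by 6 mm and leaning slightly with the lever, which is about 0.07 rad past upright. I'll touch the top again to confirm the height.

```bash
python3 -m handwheel '[0,0,0,0,0,0.025,0,0,0,0,0,0,0.03,0,0,0,0,0,0,0.017,0,0,0,0,0,0,0.005,0,0,0,0,0,0,0,0]'; python3 -m handwheel '[0,0,0,0,0,0.0015,0,0,0,0,0,0,0,0]'; python3 -m handwheel '[0,0,0,0,0,0.0012,0,0,0,0,0,0,0,0]'; python3 -m handwheel '[0,0,0,0,0,0.001,0,0,0,0,0,0,0,0]'
```

```text
t: 22.42
eef_pos: [506.6, 150.6, 131.8]
tool_rot: [3.141, 0.002, 0.039]
wrist_force: [-0.6, 0.1, 0.9]
grip_width: 0.2
finger_force: 0.0
t: 22.58
eef_pos: [507.8, 150.6, 132.0]
tool_rot: [-3.141, -0.001, 0.038]
wrist_force: [-0.7, 0.3, -0.2]
grip_width: -0.0
finger_force: 0.0
t: 22.75
eef_pos: [507.6, 150.5, 130.5]
tool_rot: [-3.141, -0.001, 0.038]
wrist_force: [-0.6, 0.3, -0.4]
grip_width: 0.0
finger_force: 0.0
t: 22.92
eef_pos: [507.4, 150.3, 129.0]
tool_rot: [-3.141, -0.0, 0.038]
wrist_force: [-0.0, 0.3, 0.2]
grip_width: 0.1
finger_force: 0.0
```

```bash
python3 -m handwheel '[0,0,0,0,0,0.001,0,0,0,0,0,0,0,0]'; python3 -m handwheel '[0,0,0,0,0,0.0008,0,0,0,0,0,0,0,0]'
```

```text
t: 23.08
eef_pos: [507.5, 150.2, 128.1]
tool_rot: [-3.141, -0.0, 0.038]
wrist_force: [-1.1, 0.3, 6.6]
grip_width: -0.2
finger_force: 3.2
t: 23.25
eef_pos: [507.9, 150.3, 127.8]
tool_rot: [-3.141, -0.001, 0.038]
wrist_force: [-2.6, 0.3, 16.0]
grip_width: -0.0
finger_force: 8.0
```

```bash
python3 -m handwheel '[0,0,0,0,0,-0.005,0,0,0,0,0,0,-0.025,0,0,0,0,0,0,-0.03,0,0,0,0,0,0,-0.0226,0,0,0,0,0,0,0,0,0,0,0,0,0,0,0,0,0,0,0,0,0,0]'; python3 m.py w8|tail -9; python3 drop.py
```

```text
t: 23.83
eef_pos: [507.1, 150.3, 209.4]
tool_rot: [-3.142, 0.0, 0.038]
wrist_force: [-0.1, 0.3, -0.4]
grip_width: -0.2
finger_force: 0.0
 214 212 204 186 175 175 176 178 177 177 178]
w8 pred rows crown,gripbase,griptop-,griptop+ [np.float64(174.5), np.float64(187.8), np.float64(198.3), np.float64(231.7)] col 318
[255 244 222 206 195 194 197 197 195 206 232 251 255 255 255 255 255 255
 255 254 254 254 250 229 194 167 157 156 155 156 163 183 205 216 219 219
 219 219 218 218 218 217 212 199 184 174 168 166 164 164 164 162 162 161
 160 160 160 159 159 158 158 156 157 161 163 150 135 126 126 125 124 123
 122 122 122 121 121 120 120 120]
row 208 [182 182 182 181 181 182 178 170 167 166 166 165 164 164 164 164 161 164
 162 163 161 162 169 175 176 176 176 176 177]
grip shift (0.827, -0.75, 2.0)
ball shift from 414.0,145.5 (0.912, 6.5, 3.125)
```

The staple is home and steady, and the hand is clear of everything. I'm handing in the job.

```bash
python3 -c "
from bench import order;print(order.sign_off())"
```

```text
the job is handed in; nothing more can be done
None
```

The job is handed in (no verdict was returned): the staple was let go on the unaligned column, then dropped about 6 mm into the keyway (only after I pressed lightly on its grip, just past upright), and it stands free and home with the lever about 6 mm past upright; the jar, vial and fitting were not touched.

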